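# Weigh a bark canister on the beam scale

### The arm

A 6-joint arm with a two-finger parallel gripper is mounted at the origin on the work surface. World frame = base frame: x ahead of the robot, y to its left, z up, the work surface at z = 0. Lengths are in m, angles in rad, forces in N, time in s.
With the tool pointing down it reaches from about 0.3 to 0.875 m from the base axis. Payload 6.4 kg.
Tool frame: the origin (TCP) lies between the finger pads; the fingertips stand 19 mm ahead of it and the grasp point (between the pads) is the TCP (ctrl.tips_ahead is the z of the fingertips in the tool frame, in m); z points along the fingers, y is the line along which they close (so a half turn about z gives the same grasp; the last joint's range is limited). The gripper opens to 85 mm and grips with 20 to 120 N. Pads are 22 mm wide; open, the fingers measure 114 mm over their backs; the gripper's body (76 mm by 85 mm) begins 54 mm behind the grasp point. The pads swing forward as they close: fully open they stand 13 mm farther back than shut.
Start: joints at [-1.371, 0.181, 1.607, -0, 1.354, -0.206], TCP at [0.227, -0.528, 0.25] pointing down, gripper open.
Joint ranges: [-2.99, 2.99], [-0.89, 2.07], [0.3, 2.58], [-1.14, 4.28], [0, 2.63], [-3.12, 3.12]. Speed limits (rad/s): [2.57, 2.57, 3.01, 3.14, 3.14, 3.14].

### API

Orientations are given as a unit quaternion [w, x, y, z].
In Python, from bench import readout, vision, ctrl gives the robot as it stands.
- The arm moves only by the tool play_rows, never from a script. Its arguments are lists of equal length, an entry for each row: "xyz": the shift along the tool's x, y, z in mm, a list of three; "rot": the turn, a rotation vector about the tool's x, y, z in rad, a list of three; "grip": the opening, from 0 (shut) to 1 (fully open). In form: {"xyz": [[x, y, z], ...], "rot": [[rx, ry, rz], ...], "grip": [grip, ...]}. A call has exactly 10 rows; each row is the pose to reach, as a shift and turn from the pose commanded when the call began, along the tool's axes at that moment; what a row does not reach only later rows make up. A row lasts 1/8 s, in which the tool goes at most 62.5 mm and 10.7 degrees, less where a joint would pass 70% of its speed; a pose out of reach is approached as far as the arm can. A call with a gripper value outside its range is refused whole. The fingers move at their own pace and stop on an object; the grip force is fixed at half the most. Time passes only in rows, so rows that repeat a pose let the fingers close, or fill a call up. It gives the time, the measured TCP pose, the force, the opening and the grip force at its end, in the units of the state.
- readout.get_obs(): the state, without advancing time (a new reading comes with each control period).
- vision.camera(name): name is "side" or "top"; returns a dict with "color" (384x512x3 uint8, red, green, blue), "depth" (384x512 float32, m along the optical axis (not along the pixel's ray), 0 where there is no reading), "camera_matrix" (3x3 intrinsics, pixels), "extrinsics" (4x4, takes a point from camera to world coordinates). Camera axes: x right, y down, z forward; pixel columns grow to the right and rows downward; lengths in m; the calibration is good to about 2 mm. A picture is of the moment at which its call begins.
- ctrl.hand_in(): hands the job in; it is judged then, once.
The state is a dict: "time_s": time; "q": joint angles; "dq": joint speeds; "joint_efforts": joint torques, N m; "eef_pos": TCP position; "eef_rot": TCP orientation; "wrist_force": force on the tool from outside, world axes, zero at the start; "torque": the same for the moment, N m; "opening": opening from 0.0 (shut) to 1.0 (fully open); "grasp_force": force on a finger pad.
Only numpy, scipy, OpenCV 4.12 (cv2) and the standard library are available. Lean on these libraries where they do the work, as an engineer would, in place of code of your own. Each camera call takes 0.05 s, during which the arm holds its last target. There are 200 camera calls.

### The job

Hang the lidded bark canister by its wire bail on the hook of the beam scale and let go of it. Then slide the poise along the beam until the beam floats level, its tip in line with the fixed pointer, and take the hand away. The beam's bearing is delicate, so be gentle with it: never lean on the beam or tug it up, and leave the other things on the bench alone.

Things in the scene. Friction and masses are not known exactly. Their poses are not given: they have to be found in the camera images.
- stand: Fixed grey scale stand. Origin: centre of the underside of its 130 x 110 mm foot. The beam lies along its y axis: hook at -y, poise and long arm at +y. Two cheeks (44 mm across x overall, 24 mm along y) carry the beam, top 202 mm high. Past the beam's tip, at y = +262 mm, a gate plate 242 mm tall bears two dark stops and, between them, a black pointer marking the height of the level tip.
- pivot (a point): The beam's pivot axle, between the cheeks, 190 mm above the bench (188 to 192 as the load on its sprung bearing changes); the beam turns about the stand's x axis here.
- yoke (a joint): Lift of the pivot axle in its delicate sprung bearing, m, positive up, 3 N per mm: within 2 mm of 0 by the weights alone, bare or loaded. Pressing down on the beam or pulling it up moves it further; more than 5 mm either way (some 15 N) damages it.
- beam (a joint): Beam tilt, rad: 0 level, positive with the long arm (+y) down; stops at +-0.15. A spring strip of 0.5 N m/rad pulls it level; it swings for about 2 s. The bare bar (10 wide, 16 mm tall, steel counterweight 28 wide, 34 mm tall between pivot and hook) balances by itself, so tilt = (poise moment - canister moment) / 0.5, within the stops.
- hook (a point): Bottom of the V-shaped hook at the short end of the beam, on top of its 8 mm steel rod, 100 mm from the pivot, in line with it. The V lies in the beam's vertical plane; its arms rise 18 mm over 28 mm, the outer one ending free 132 mm from the pivot, 18 mm higher than this point. The bail bar is to lie across the V here.
- poise (a joint): Place of the poise along the beam, m: 0 nearest the pivot (poise centre 40 mm from the pivot axis), 0.15 farthest (190 mm). The poise weighs 265 to 335 g from run to run, stays where it is left and needs about 1.5 N to slide. Near level, 1 mm outward tilts the beam by about +0.006 rad.
- poise_grip (a point): Middle of the square upright steel grip (16 x 16 mm, 40 mm tall) on top of the poise, 35 mm above the beam's centre line. The poise is a steel block 36 mm across and 30 mm along the beam, its top 16 mm above the beam's centre line.
- beam_tip (a point): End of the long arm, on its centre line, 235 mm from the pivot.
- canister: Round lidded bark canister, 62 mm across, 60 mm tall, 0.28 to 0.47 kg from run to run. Origin: centre of its underside; x along the bail bar. A stiff bail of 6 mm wire stands on it: uprights at x = +-26 mm and a straight bar between; under the bar is an open window 46 mm wide and 53 mm high, seen along y, for the hook. Hung, the bar lies square across the beam.
- bail_bar (a point): Middle of the bail bar, on its centre line, 116 mm above the canister's underside (the bar's underside is 3 mm lower).
- canister_grip (a point): Point in the square wooden grip (16 x 16 mm) that stands on the bail bar, 142 mm above the canister's underside; the grip ranges from 119 to 161 mm.
- hammer: Bystander: hammer lying on the bench; origin on its underside.
- bark_box: Bystander: open box 100 x 75 x 45 mm; origin under its centre.
- glue_jar: Bystander: jar 52 mm across, 75 mm tall; origin under its centre.

How it is judged:
By the outcome, as a careful person would: the job done as asked, in the order asked, and still so for the second after the job is handed in, with the robot touching nothing.
It also fails if it takes over 67 s, if anything falls off the work surface, if the arm or the gripper's body presses on something with over 40 N, if the wrist force passes 120 N, or if a joint passes its speed limit or range.

## Working session

There is one attempt and no reset: what is moved stays moved. The work goes in short steps, Python scripts to look and compute and a tool call to move; the robot and the scene stay as the last step left them, time stands still between calls to the robot, and variables do not carry over. Pictures are saved under pics/ and viewed, at most 12 in all, crops included, and the job is handed in when it is done.

Besides the shell and the picture viewer there is one more tool, called after "Request:" in YAML: its name, and indented under it one key for each argument. play_rows: Moves the arm, as the interface text tells. Its arguments: {"type":"object","properties":{"xyz":{"type":"array","items":{"type":"array","items":{"type":"number"}}},"rot":{"type":"array","items":{"type":"array","items":{"type":"number"}}},"grip":{"type":"array","items":{"type":"number"}}},"required":["xyz","rot","grip"]}

```bash
mkdir -p pics; cat > h.py <<'E'
import numpy as np, cv2
from bench import readout, vision, ctrl
def cam(n):
    c=vision.camera(n); return c
def pts(c):
    d=c["depth"]; K=c["camera_matrix"]; T=c["extrinsics"]
    v,u=np.indices(d.shape); P=np.stack([(u-K[0,2])*d/K[0,0],(v-K[1,2])*d/K[1,1],d],-1)
    W=P@T[:3,:3].T+T[:3,3]; W[d==0]=np.nan; return W
def proj(c,p):
    T=np.linalg.inv(c["extrinsics"]); q=T[:3,:3]@np.array(p)+T[:3,3]; q=c["camera_matrix"]@q; return q[:2]/q[2]
def save(c,f): cv2.imwrite(f,c["color"][:,:,::-1])
E
python3 - <<'E'
from h import *
print(readout.get_obs())
ims=[]
for n in("side","top"):
    c=cam(n); np.savez(n+"0.npz",**c); save(c,f"pics/{n}0.png"); print(n,c["camera_matrix"],c["extrinsics"])
E
```

```text
{'time_s': 0.0, 'q': array([-1.37129033e+00,  1.81549889e-01,  1.60802350e+00, -1.59997335e-06,
        1.35379259e+00, -2.06313298e-01]), 'dq': array([-0.00127796, -0.00159998,  0.00199633, -0.00062996,  0.0003907 ,
        0.00112583]), 'joint_efforts': array([-2.07632552e-04, -4.44865108e+01, -3.51338553e+01, -4.07446496e-04,
        9.22092295e-03,  1.95783895e-05]), 'eef_pos': array([ 0.22689583, -0.52776773,  0.24937166]), 'eef_rot': array([-8.86659123e-04,  9.79483952e-01,  2.01520225e-01,  2.23681293e-06]), 'wrist_force': array([ 0.6648723 , -0.64036663,  0.29157972]), 'torque': array([ 0.02412453,  0.01790533, -0.02142633]), 'grasp_force': 0.0, 'opening': 0.9992829413241302}
side [[373.07835318   0.         253.11882644]
 [  0.         373.07835318 192.07674622]
 [  0.           0.           1.        ]] [[-0.75994465 -0.395416    0.5158782   0.04060046]
 [-0.64958665  0.48990197 -0.58140627  0.61808119]
 [-0.02283241 -0.77694417 -0.62915533  0.75506177]
 [ 0.          0.          0.          1.        ]]
top [[441.19977563   0.         258.92260718]
 [  0.         441.19977563 188.58236425]
 [  0.           0.           1.        ]] [[-3.05281814e-02 -9.96357174e-01  7.96266979e-02  4.48624550e-01]
 [-9.99533048e-01  3.05355114e-02 -1.12588279e-03  4.35760682e-02]
 [-1.30966054e-03 -7.96238872e-02 -9.96824118e-01  1.55433713e+00]
 [ 0.00000000e+00  0.00000000e+00  0.00000000e+00  1.00000000e+00]]
```

View pics/side0.png

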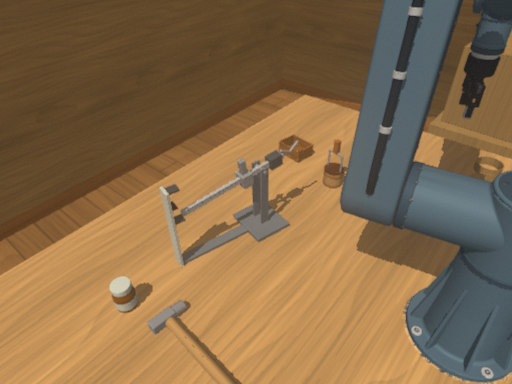

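View pics/top0.png

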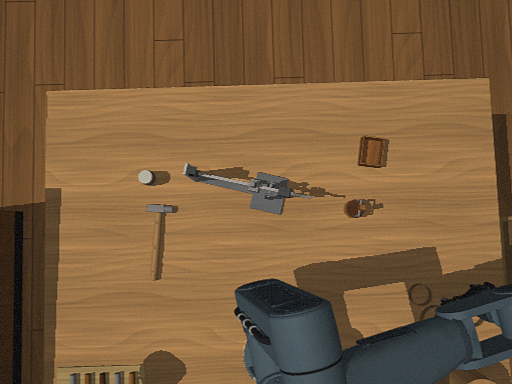

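The side view shows the scale at (165–300, 150–260) and the canister at (335,175) with its grip at (337,146). In the top view the gate is at (190,170), the stand foot at (270,195) and the canister at (355,208).

```bash
python3 - <<'E'
from h import *
t=dict(np.load("top0.npz")); s=dict(np.load("side0.npz"))
A=cv2.resize(t["color"][150:230,175:395],None,fx=3.6,fy=3.6,interpolation=cv2.INTER_CUBIC)
B=cv2.resize(s["color"][120:270,150:350],None,fx=2.0,fy=2.0,interpolation=cv2.INTER_CUBIC)
im=np.zeros((A.shape[0]+B.shape[0],800,3),np.uint8); im[:A.shape[0],:A.shape[1]]=A; im[A.shape[0]:,:B.shape[1]]=B
cv2.imwrite("pics/crop0.png",im[:600,:,::-1])
W=pts(t);S=pts(s)
def rep(W,u0,u1,v0,v1,z0,z1,name):
    R=W[v0:v1,u0:u1].reshape(-1,3); R=R[(R[:,2]>z0)&(R[:,2]<z1)]
    print(name,len(R),R.mean(0).round(4),R.min(0).round(4),R.max(0).round(4)) if len(R) else print(name,0)
for nm,W_,b in(("top",W,(340,390,190,225)),("side",S,(315,355,135,195))):
    rep(W_,*b,0.045,0.07,nm+" can lid"); rep(W_,*b,0.1,0.12,nm+" bar");rep(W_,*b,0.125,0.17,nm+" grip")
rep(W,180,200,160,182,.225,.26,"gate top")
rep(W,240,300,165,220,.004,.03,"foot")
rep(W,240,300,165,220,.195,.206,"cheeks")
rep(W,240,300,165,220,.206,.26,"poisegrip")
# line of beam from top: points z .17-.23
R=W[155:225,180:335].reshape(-1,3);R=R[(R[:,2]>.15)&(R[:,2]<.25)]
print(cv2.fitLine(R[:,:2].astype(np.float32),cv2.DIST_HUBER,0,.01,.01).ravel())
E
```

```text
top can lid 205 [ 0.4916 -0.2753  0.0596] [ 0.4615 -0.3114  0.045 ] [ 0.5228 -0.2505  0.0682]
top bar 19 [ 0.491  -0.2807  0.1158] [ 0.4643 -0.2897  0.1013] [ 0.5201 -0.274   0.1195]
top grip 38 [ 0.4915 -0.2791  0.1545] [ 0.483  -0.2883  0.1253] [ 0.4993 -0.2724  0.1657]
side can lid 226 [ 0.4875 -0.275   0.0563] [ 0.4586 -0.3153  0.045 ] [ 0.5192 -0.2491  0.0692]
side bar 38 [ 0.487  -0.2794  0.1124] [ 0.462  -0.2881  0.1004] [ 0.5172 -0.2719  0.1181]
side grip 77 [ 0.488  -0.2781  0.1453] [ 0.4807 -0.2892  0.1262] [ 0.4986 -0.2709  0.1609]
gate top 115 [0.6186 0.2511 0.2401] [0.6034 0.229  0.2317] [0.6398 0.2714 0.2497]
foot 1205 [0.5531 0.0115 0.0121] [ 0.4622 -0.102   0.004 ] [0.6578 0.1114 0.0289]
cheeks 173 [0.5608 0.0278 0.2001] [ 0.528  -0.0558  0.195 ] [0.5875 0.0757 0.2059]
poisegrip 194 [ 0.5486 -0.017   0.2191] [ 0.5276 -0.0797  0.2064] [0.5774 0.0714 0.2499]
[0.2484925  0.96863383 0.5738428  0.0819032 ]
```

View pics/crop0.png

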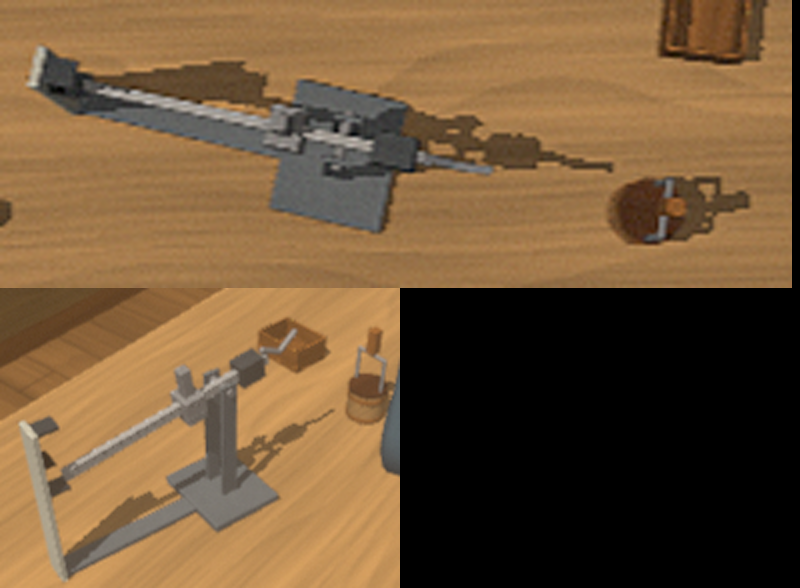

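The beam rests long-arm-down and the poise is close to the pivot. The canister's bail bar lies roughly along world x. Next I'll work out both sets of axes.

```bash
python3 - <<'E'
from h import *
t=dict(np.load("top0.npz")); s=dict(np.load("side0.npz"))
W=pts(t);S=pts(s)
def sel(W,b,z0,z1):
    R=W[b[2]:b[3],b[0]:b[1]].reshape(-1,3); return R[(R[:,2]>z0)&(R[:,2]<z1)]
# foot via top rect
F=sel(W,(240,300,165,220),.003,.03); 
r=cv2.minAreaRect(F[:,:2].astype(np.float32)); print("foot rect (incl. strip)",r)
# foot plane: colour mask by hue: grey
m=cv2.inRange(cv2.cvtColor(t["color"],cv2.COLOR_RGB2HSV),(0,0,40),(180,60,255))
m[:, :235]=0;m[:,300:]=0;m[:160]=0;m[225:]=0
Z=W[...,2]; q=(m>0)&(Z>.003)&(Z<.03); P=W[q][:,:2]; 
r=cv2.minAreaRect(P.astype(np.float32)); print("foot grey",r, np.median(W[q][:,2]))
for nm,W_,b in(("top",W,(340,390,190,225)),("side",S,(315,355,135,195))):
    B=sel(W_,b,.09,.12); l=cv2.fitLine(B[:,:2].astype(np.float32),cv2.DIST_HUBER,0,.01,.01).ravel(); print(nm,"bar",l,np.degrees(np.arctan2(l[1],l[0])))
    C=sel(W_,b,.052,.066); print(cv2.minEnclosingCircle(C[:,:2].astype(np.float32)))
for nm,W_,b in(("top",W,(178,340,155,225)),("side",S,(150,310,120,250))):
    B=sel(W_,b,.12,.26); np.set_printoptions(suppress=True,precision=4)
    d=np.array([.2485,.9686]); o=np.array([.5535,-.0027])
    y=(B[:,:2]-o)@d; x=(B[:,:2]-o)@np.array([d[1],-d[0]])
    for a in np.arange(-.15,.28,.015):
        k=(y>=a)&(y<a+.015)&(abs(x)<.05)
        if k.sum()>1: print(nm,round(a,3),k.sum(),x[k].mean().round(4),(x[k].min().round(4),x[k].max().round(4)),"z",np.median(B[k,2]).round(4),B[k,2].max().round(4))
E
```

```text
foot rect (incl. strip) ((0.5597468614578247, 0.0047636330127716064), (0.20849688351154327, 0.19090045988559723), 88.2385482788086)
foot grey ((0.5647329092025757, 0.04117271304130554), (0.17645227909088135, 0.1292344629764557), 75.26890563964844) 0.014034695641057082
top bar [ 0.97633517 -0.21626294  0.49480605 -0.28146225] -12.489631
((0.4924256503582001, -0.28173235058784485), 0.0312981978058815)
side bar [ 0.97683465 -0.21399546  0.49125278 -0.28042987] -12.356599
((0.48967623710632324, -0.2821958661079407), 0.03320477157831192)
top -0.12 9 -0.0015 (np.float64(-0.0048), np.float64(0.001)) z 0.228 0.2365
top -0.105 14 -0.0012 (np.float64(-0.0046), np.float64(0.0027)) z 0.219 0.2248
top -0.09 13 -0.001 (np.float64(-0.0049), np.float64(0.0029)) z 0.2099 0.2155
top -0.075 13 -0.0013 (np.float64(-0.0054), np.float64(0.0027)) z 0.2151 0.2225
top -0.06 30 -0.0025 (np.float64(-0.0147), np.float64(0.0099)) z 0.2172 0.2249
top -0.045 49 -0.0016 (np.float64(-0.015), np.float64(0.0133)) z 0.2162 0.2234
top -0.03 48 -0.0017 (np.float64(-0.0145), np.float64(0.0127)) z 0.2145 0.221
top -0.015 2
[... 2994 characters left out ...]
0.0049 (np.float64(-0.009), np.float64(0.0064)) z 0.1728 0.1791
side 0.165 42 -0.005 (np.float64(-0.0087), np.float64(0.0026)) z 0.1702 0.1752
side 0.18 43 -0.0047 (np.float64(-0.0093), np.float64(0.0028)) z 0.1689 0.1739
side 0.195 46 -0.0048 (np.float64(-0.0092), np.float64(0.0039)) z 0.1663 0.172
side 0.21 45 -0.0048 (np.float64(-0.0087), np.float64(0.0034)) z 0.1626 0.1702
side 0.225 47 -0.0048 (np.float64(-0.0083), np.float64(0.0018)) z 0.1622 0.1667
side 0.24 105 -0.0041 (np.float64(-0.0154), np.float64(0.0109)) z 0.1589 0.2394
side 0.255 128 -0.0051 (np.float64(-0.0173), np.float64(0.0119)) z 0.1911 0.2393
side 0.27 342 -0.0086 (np.float64(-0.0217), np.float64(0.0173)) z 0.1906 0.2423
```

```bash
python3 - <<'E'
from h import *
np.set_printoptions(suppress=True,precision=4)
d=np.array([.2485,.9686]); o=np.array([.5535,-.0027]); n=np.array([d[1],-d[0]])
for nm,b in(("top",(178,340,155,225)),("side",(150,310,120,250))):
    W=pts(dict(np.load(nm+"0.npz")))[b[2]:b[3],b[0]:b[1]].reshape(-1,3)
    y=(W[:,:2]-o)@d; x=(W[:,:2]-o)@n; z=W[:,2]
    k=(z>.19)&(z<.208)&(abs(x+.002)>.013)&(abs(x)<.03)&(y>-.02)&(y<.045); print(nm,"cheek y",y[k].min(),y[k].max(),y[k].mean(),k.sum(),"z",z[k].max())
    k=(y<-.07)&(y>-.15)&(z>.15)&(abs(x)<.02); i=np.argsort(y[k]); print(np.c_[y[k],z[k]][i][::2].T)
    k=(y>.21)&(y<.25)&(z>.15)&(z<.19)&(abs(x)<.012); print("tip",np.sort(y[k])[-6:])
    k=(y>.04)&(y<.1)&(z>.222)&(abs(x)<.03); print("poise grip",x[k].mean(),y[k].min(),y[k].max(),y[k].mean(),z[k].max())
    k=(y>.23)&(y<.3)&(z>.235)&(abs(x)<.03); print("gate",y[k].min(),y[k].max())
E
```

```text
top cheek y 0.0018907624098174224 0.02430506267965952 0.012882024609365937 44 z 0.2076346148727657
[[-0.115  -0.1121 -0.1098 -0.1084 -0.1053 -0.103  -0.1    -0.0981 -0.0969
  -0.0947 -0.0929 -0.0912 -0.0886 -0.0859 -0.0827 -0.0805 -0.0791 -0.0766
  -0.0735 -0.0704]
 [ 0.227   0.2271  0.227   0.228   0.2298  0.2226  0.223   0.2185  0.2178
   0.2163  0.2104  0.2147  0.2099  0.2068  0.2099  0.2081  0.21    0.2118
   0.2132  0.2151]]
tip [0.2412 0.2413 0.2427 0.2441 0.2441 0.2444]
poise grip -0.00068346165965534 0.05771822440412937 0.0768139211611224 0.06760620270515393 0.24985773491486007
gate 0.24194508167005227 0.2789899737745249
side cheek y -0.019992745738642927 0.02626061421762792 0.01124800814328434 90 z 0.2032838581091243
[[-0.1124 -0.1123 -0.11   -0.1096 -0.1071 -0.1058 -0.1039 -0.1022 -0.1012
  -0.0999 -0.0986 -0.0981 -0.0965 -0.0956 -0.0935 -0.0927 -0.0906 -0.0886
  -0.0872 -0.0865 -0.0847 -0.0839 -0.0821 -0.0792 -0.0787 -0.0745 -0.0722
  -0.0708]
 [ 0.2283  0.2235  0.2226  0.2289  0.2233  0.2255  0.2211  0.2197  0.2217
   0.2179  0.212   0.2166  0.216   0.2139  0.2097  0.2074  0.2135  0.2051
   0.2106  0.2092  0.2048  0.2004  0.2001  0.2092  0.2106  0.2086  0.2088
   0.2133]]
tip [0.244  0.2444 0.2445 0.2446 0.2451 0.2455]
poise grip -0.005629944281423038 0.06155802763020787 0.07784198383748266 0.07030817012539961 0.2404048280269332
gate 0.2431975741302488 0.2784310894397112
```

Request:
play_rows:
  xyz:
    - [42,-15,0]
    - [85,-31,0]
    - [127,-46,0]
    - [170,-61,0]
    - [212,-77,0]
    - [255,-92,0]
    - [298,-107,0]
    - [340,-122,0]
    - [340,-122,0]
    - [340,-122,0]
  rot:
    - [0,0,-0.12]
    - [0,0,-0.24]
    - [0,0,-0.36]
    - [0,0,-0.48]
    - [0,0,-0.6]
    - [0,0,-0.72]
    - [0,0,-0.84]
    - [0,0,-0.948]
    - [0,0,-0.948]
    - [0,0,-0.948]
  grip: [1,1,1,1,1,1,1,1,1,1]

```text
time_s: 1.35
eef_pos: [0.4909, -0.282, 0.2499]
eef_rot: [-0.0, 0.78, 0.626, -0.0]
wrist_force: [1.1, 0.6, -0.2]
opening: 1.002
grasp_force: 0.0
```

```bash
cat >> h.py <<'E'
from scipy.spatial.transform import Rotation as Rn
def pose():
    o=readout.get_obs(); q=o["eef_rot"]; R=Rn.from_quat([q[1],q[2],q[3],q[0]]).as_matrix(); return o["eef_pos"],R
def to(p,toolydeg=None):
    e,R=pose(); print("delta tool mm",(R.T@(np.array(p)-e)*1000).round(1))
    if toolydeg is not None:
        a=np.degrees(np.arctan2(R[1,1],R[0,1])); dd=(toolydeg-a+90)%180-90; print("tool y at",a.round(2),"rot z",np.radians(-dd).round(4))
    print("t",readout.get_obs()["time_s"],"F",readout.get_obs()["wrist_force"].round(2),"R z",R[:,2].round(4))
E
python3 - <<'E'
from h import *
to([.491,-.281,.142],-12.4)
s=cam("side");t=cam("top")
A=cv2.resize(s["color"][80:220,270:430],None,fx=3,fy=3);B=cv2.resize(t["color"][150:280,320:420],None,fx=3,fy=3)
im=np.zeros((420,800,3),np.uint8);im[:,:480]=A;im[:390,490:790]=B;cv2.imwrite("pics/a1.png",im[:,:,::-1])
E
```

```text
delta tool mm [  1.    0.  107.9]
tool y at -12.45 rot z -0.0009
t 1.35 F [ 1.12  0.56 -0.24] R z [-1.e-03  2.e-04 -1.e+00]
```

View pics/a1.png

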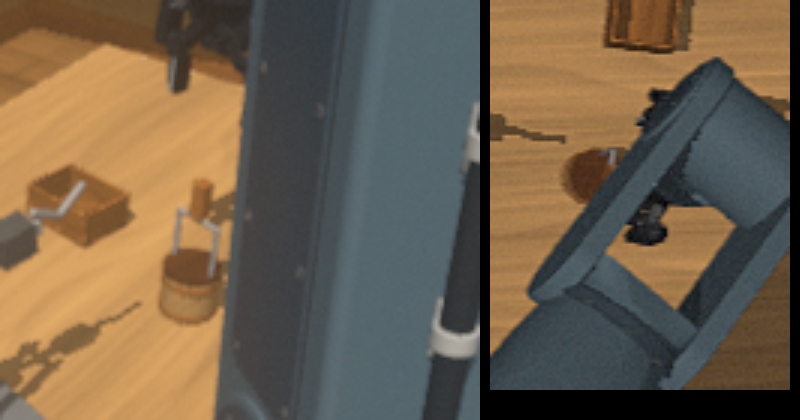

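The canister stands undisturbed and the open fingers are above its grip. I'll go down and close on it.

Request:
play_rows:
  xyz:
    - [0,0,30]
    - [1,0,60]
    - [1,0,85]
    - [1,0,100]
    - [1,0,104]
    - [1,0,104]
    - [1,0,104]
    - [1,0,104]
    - [1,0,104]
    - [1,0,104]
  rot:
    - [0,0,0]
    - [0,0,0]
    - [0,0,0]
    - [0,0,0]
    - [0,0,0]
    - [0,0,0]
    - [0,0,0]
    - [0,0,0]
    - [0,0,0]
    - [0,0,0]
  grip: [1,0.7,0.6,0.5,0.4,0,0,0,0,0]

```text
time_s: 2.7
eef_pos: [0.4917, -0.2814, 0.147]
eef_rot: [0.001, 0.779, 0.626, 0.0]
wrist_force: [-0.9, 0.1, 3.8]
opening: 0.175
grasp_force: 59.4
```

```bash
python3 - <<'E'
from h import *
to([.4910,-.281,.146]);o=readout.get_obs();print(o["opening"],o["grasp_force"])
E
```

```text
delta tool mm [ 0.2 -0.8  1. ]
t 2.7 F [-0.87  0.06  3.78] R z [ 8.e-04 -9.e-04 -1.e+00]
0.17511243657914585 59.435237646102905
```

Request:
play_rows:
  xyz:
    - [0,0,-20]
    - [0,0,-50]
    - [0,0,-85]
    - [0,0,-115]
    - [0,0,-123]
    - [30,-2,-123]
    - [65,-3,-123]
    - [100,-5,-123]
    - [122,-6,-123]
    - [128,-6,-123]
  rot:
    - [0,0,0]
    - [0,0,0]
    - [0,0,0]
    - [0,0,0]
    - [0,0,0]
    - [0,0,0.01]
    - [0,0,0.02]
    - [0,0,0.03]
    - [0,0,0.035]
    - [0,0,0.035]
  grip: [0,0,0,0,0,0,0,0,0,0]

```text
time_s: 3.95
eef_pos: [0.5126, -0.1531, 0.2676]
eef_rot: [-0.001, 0.79, 0.613, -0.0]
wrist_force: [-0.4, -1.1, -4.0]
opening: 0.175
grasp_force: 59.0
```

```bash
python3 - <<'E'
from h import *
to([.5305,-.0858,.270],-14.4)
s=cam("side");t=cam("top")
A=cv2.resize(s["color"][90:190,220:340],None,fx=4,fy=4);B=cv2.resize(t["color"][150:250,280:380],None,fx=3,fy=3)
im=np.zeros((400,790,3),np.uint8);im[:,:480]=A;im[:300,490:790]=B;cv2.imwrite("pics/a2.png",im[:,:,::-1])
np.savez("s2.npz",**s);np.savez("t2.npz",**t)
E
```

```text
delta tool mm [69.6  0.7 -2.4]
tool y at -14.33 rot z 0.0013
t 3.95 F [-0.45 -1.05 -4.05] R z [-0.0024  0.0016 -1.    ]
```

View pics/a2.png

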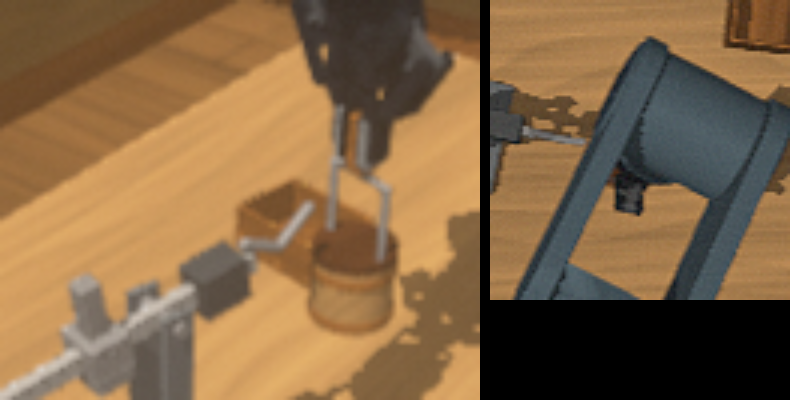

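The canister hangs upright in the gripper, its bail in crop at (335–388, 158–190), and the hook's free end is at (310,205). I'll measure one against the other in the same side view.

```bash
python3 - <<'E'
from h import *
np.set_printoptions(suppress=True,precision=4)
s=dict(np.load("s2.npz")); W=pts(s)
d=np.array([.2485,.9686]); n=np.array([d[1],-d[0]]); p=np.array([.5551,.0098])
R=W[100:175,280:325].reshape(-1,3); x=(R[:,:2]-p)@n; y=(R[:,:2]-p)@d; z=R[:,2]
k=(abs(x)<.035)&(y<-.15)&(y>-.21)&(z>.2)&(z<.25)
for lo,hi in((-.035,-.027),(-.027,-.018),(-.018,-.01),(-.01,0),(0,.01),(.01,.018),(.018,.026),(.026,.035)):
    j=k&(x>lo)&(x<hi)
    if j.any(): print(lo,j.sum(),"y",y[j].mean(),"z",z[j].min(),z[j].max())
k=(abs(x)<.015)&(y<-.105)&(y>-.14)&(z>.2); i=np.argsort(y[k]); print(np.c_[x[k],y[k],z[k]][i])
e,_=pose(); print("tcp",(e[:2]-p)@n,(e[:2]-p)@d)
E
```

```text
-0.035 25 y -0.16770338123302775 z 0.20033414088211132 0.23803023766269815
-0.027 8 y -0.16808649656175945 z 0.2102012920522197 0.23854571031217475
-0.018 15 y -0.16729479620530346 z 0.2357876514400047 0.24991244807382496
-0.01 9 y -0.16398247189888976 z 0.23356108734349534 0.24742765547653534
0 8 y -0.16371230477781673 z 0.23106735329136763 0.24834032872162026
0.01 4 y -0.1663789261629401 z 0.23522744272103857 0.24004302523614118
0.018 24 y -0.16795942961359644 z 0.20133509993048593 0.2371781567161656
0.026 2 y -0.1683351674419763 z 0.20037827119212936 0.23646394039259055
[[-0.002  -0.1267  0.2267]
 [-0.006  -0.1232  0.2269]
 [-0.0034 -0.1217  0.2293]
 [-0.0043 -0.1213  0.2236]
 [-0.0048 -0.1207  0.2272]
 [-0.0013 -0.1203  0.2256]
 [-0.0058 -0.1203  0.2216]
 [-0.0022 -0.1192  0.2296]
 [ 0.0011 -0.1188  0.225 ]
 [ 0.0008 -0.1188  0.222 ]
 [-0.0033 -0.1187  0.2241]
 [-0.0047 -0.1179  0.2188]
 [-0.0046 -0.1177  0.222 ]
 [-0.002  -0.1166  0.2179]
 [-0.0038 -0.1148  0.2226]
 [ 0.0002 -0.1148  0.2207]
 [-0.0013 -0.1137  0.2187]
 [-0.0056 -0.1137  0.2177]
 [-0.0027 -0.1127  0.2166]
 [-0.0029 -0.1127  0.2136]
 [ 0.0014 -0.1125  0.2178]
 [-0.0049 -0.1111  0.212 ]
 [-0.0011 -0.1105  0.2166]
 [ 0.0016 -0.1093  0.2158]
 [-0.0031 -0.1093  0.2086]
 [-0.0036 -0.1085  0.2155]
 [-0.0044 -0.1079  0.213 ]
 [-0.0008 -0.1074  0.2145]
 [-0.0021 -0.1064  0.2123]
 [ 0.0004 -0.105   0.2117]]
tcp -0.00016259360211835557 -0.16946619285332207
```

Bail and hook line up across the beam to about 1 mm. I'll raise 6 mm for clearance and slide in along the beam.

Request:
play_rows:
  xyz:
    - [0,0,-5]
    - [2,0,-6]
    - [14,0,-6]
    - [26,0,-6]
    - [38,0,-6]
    - [50,0,-6]
    - [60,0,-6]
    - [67,0,-6]
    - [70,0.5,-6]
    - [70,0.5,-6]
  rot:
    - [0,0,0]
    - [0,0,0]
    - [0,0,0]
    - [0,0,0]
    - [0,0,0]
    - [0,0,0]
    - [0,0,0]
    - [0,0,0]
    - [0,0,0]
    - [0,0,0]
  grip: [0,0,0,0,0,0,0,0,0,0]

```text
time_s: 5.3
eef_pos: [0.5311, -0.087, 0.2753]
eef_rot: [0.0, 0.79, 0.613, -0.0]
wrist_force: [-0.2, -0.1, -4.6]
opening: 0.178
grasp_force: 59.1
```

```bash
python3 - <<'E'
from h import *
to([.5305,-.0858,.242],-14.4)
s=cam("side")
A=cv2.resize(s["color"][100:200,200:320],None,fx=5,fy=5);cv2.imwrite("pics/a3.png",A[:,:,::-1])
W=pts(s);d=np.array([.2485,.9686]); n=np.array([d[1],-d[0]]); p=np.array([.5551,.0098])
R=W[90:175,240:320].reshape(-1,3); x=(R[:,:2]-p)@n; y=(R[:,:2]-p)@d; z=R[:,2]
k=(abs(x)<.04)&(abs(x)>.012)&(y<-.07)&(y>-.12)&(z>.19)&(z<.235); print("uprights y",y[k].mean(),x[k].min(),x[k].max())
E
```

```text
delta tool mm [ 1.  -0.9 33.3]
tool y at -14.43 rot z -0.0005
t 5.3 F [-0.24 -0.09 -4.57] R z [-1.e-04 -1.e-04 -1.e+00]
uprights y -0.09950539482574718 -0.030215109401928807 0.02910762504385213
```

View pics/a3.png

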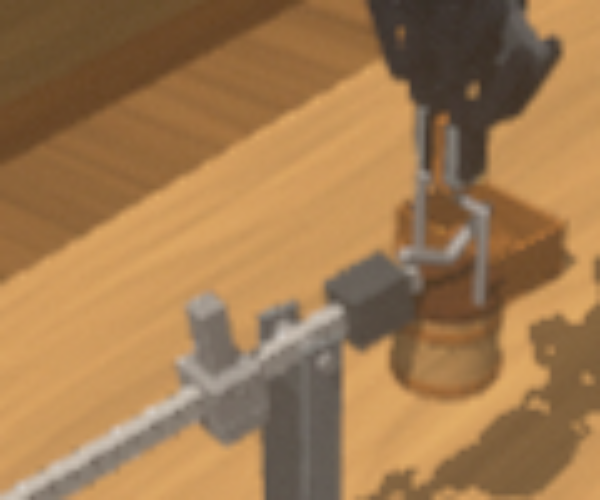

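The hook passes through the bail window, with the V bottom at about (440,258) under the bar. Lowering gently.

Request:
play_rows:
  xyz:
    - [0,0,8]
    - [0,0,16]
    - [0,0,24]
    - [0,0,29]
    - [0,0,33]
    - [0,0,37]
    - [0,0,41]
    - [0,0,45]
    - [0,0,48]
    - [0,0,50]
  rot:
    - [0,0,0]
    - [0,0,0]
    - [0,0,0]
    - [0,0,0]
    - [0,0,0]
    - [0,0,0]
    - [0,0,0]
    - [0,0,0]
    - [0,0,0]
    - [0,0,0]
  grip: [0,0,0,0,0,0,0,0,0,0]

```text
time_s: 6.6
eef_pos: [0.5312, -0.0871, 0.2252]
eef_rot: [0.0, 0.79, 0.613, 0.0]
wrist_force: [0.0, -0.5, -2.2]
opening: 0.177
grasp_force: 59.1
```

```bash
cat >> h.py <<'E'
d=np.array([.2485,.9686]); n=np.array([d[1],-d[0]]); p=np.array([.5551,.0098])
def frame(c,b=(150,330,90,260)):
    W=pts(c)[b[2]:b[3],b[0]:b[1]].reshape(-1,3); return (W[:,:2]-p)@n,(W[:,:2]-p)@d,W[:,2]
def beam(c):
    x,y,z=frame(c)
    k=(abs(x+.004)<.012)&(y>.13)&(y<.22)&(z>.13)&(z<.26)   # long arm
    l=np.polyfit(y[k],z[k],1); r=z[k]-np.polyval(l,y[k]); k2=abs(r)<.012
    l=np.polyfit(y[k][k2],z[k][k2],1)
    kp=(abs(x)<.02)&(y>.02)&(y<.225)&(z>-.15*y*0+.226)&(z<.31); 
    h=.19-(l[1]+l[0]*.0)
    print("beam tilt",-l[0].round(4),"z at pivot",l[1].round(4),"n",k2.sum(),"| poise y",y[kp].mean().round(4) if kp.any() else None,kp.sum())
E
python3 - <<'E'
from h import *
to([.5305,-.0858,.213],-14.4)
beam(dict(np.load("side0.npz")));beam(cam("side"))
E
```

```text
delta tool mm [ 1.1 -1.  12.2]
tool y at -14.44 rot z -0.0007
t 6.6 F [ 0.   -0.51 -2.15] R z [ 3.e-04 -1.e-04 -1.e+00]
beam tilt 0.1511 z at pivot 0.193 n 263 | poise y 0.0578 50
beam tilt -0.0232 z at pivot 0.1933 n 265 | poise y 0.0499 78
```

Request:
play_rows:
  xyz:
    - [0,0,4]
    - [0,0,8]
    - [0,0,11]
    - [0,0,11.5]
    - [0,0,11.5]
    - [0,0,11.5]
    - [0,0,11.5]
    - [0,0,11.5]
    - [0,0,11.5]
    - [0,0,11.5]
  rot:
    - [0,0,0]
    - [0,0,0]
    - [0,0,0]
    - [0,0,0]
    - [0,0,0]
    - [0,0,0]
    - [0,0,0]
    - [0,0,0]
    - [0,0,0]
    - [0,0,0]
  grip: [0,0,0,0,0,0.2,0.3,0.5,0.7,0.7]

```text
time_s: 7.9
eef_pos: [0.5311, -0.0871, 0.2138]
eef_rot: [0.0, 0.79, 0.613, -0.0]
wrist_force: [-0.2, -1.0, -0.4]
opening: 0.699
grasp_force: 0.0
```

```bash
python3 - <<'E'
from h import *
to([.5305,-.0858,.213],-14.4)
s=cam("side");beam(s)
A=cv2.resize(s["color"][100:200,200:320],None,fx=5,fy=5);cv2.imwrite("pics/a4.png",A[:,:,::-1])
E
```

```text
delta tool mm [ 1.1 -0.9  0.8]
tool y at -14.44 rot z -0.0007
t 7.9 F [-0.21 -1.   -0.45] R z [ 0.e+00 -1.e-04 -1.e+00]
beam tilt -0.1593 z at pivot 0.1907 n 273 | poise y 0.1027 146
```

View pics/a4.png

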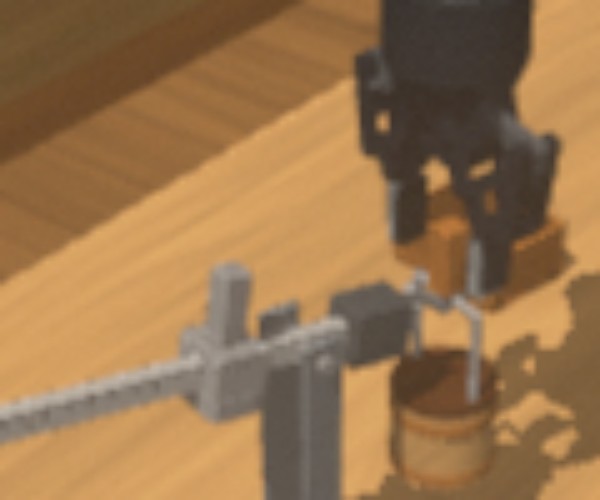

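The canister hangs on the hook and has been released, with the bail bar across the V near (440,295). The beam sits at its hook-down stop. Next I'll rise and turn a quarter turn, so the open fingers bracket the poise grip along the beam.

Request:
play_rows:
  xyz:
    - [0,0,-20]
    - [0,0,-55]
    - [0,0,-95]
    - [10,0,-118]
    - [40,0,-118]
    - [70,0,-118]
    - [100,0,-118]
    - [130,-1,-118]
    - [147,-1,-118]
    - [147,-1,-118]
  rot:
    - [0,0,0]
    - [0,0,0]
    - [0,0,-0.1]
    - [0,0,-0.28]
    - [0,0,-0.46]
    - [0,0,-0.64]
    - [0,0,-0.82]
    - [0,0,-1.0]
    - [0,0,-1.18]
    - [0,0,-1.36]
  grip: [0.7,0.7,0.7,0.6,0.5,0.5,0.5,0.5,0.5,0.5]

```text
time_s: 9.2
eef_pos: [0.5668, 0.0569, 0.3316]
eef_rot: [-0.0, 0.225, 0.974, 0.0]
wrist_force: [0.4, 0.3, -1.5]
opening: 0.502
grasp_force: 0.0
```

```bash
python3 - <<'E'
from h import *
q=p+.047*d; to([q[0],q[1],.25],75.6)
s=cam("side");beam(s); x,y,z=frame(s)
k=(abs(x)<.025)&(y>.02)&(y<.09)&(z>.215)&(z<.27)
for a in np.arange(.215,.265,.008):
    j=k&(z>a)&(z<a+.008); print(a.round(3),j.sum(),(y[j].min(),y[j].max(),x[j].mean()) if j.any() else "")
E
```

```text
delta tool mm [-0.7 -1.5 81.6]
tool y at 63.94 rot z -0.2035
t 9.2 F [ 0.39  0.26 -1.46] R z [-2.e-04  3.e-04 -1.e+00]
beam tilt -0.1604 z at pivot 0.1905 n 270 | poise y 0.1015 145
0.215 27 (np.float64(0.03750286943063042), np.float64(0.05458632263102027), np.float64(-0.005660824692916096))
0.223 23 (np.float64(0.03696621277696394), np.float64(0.05412030332321353), np.float64(-0.005115510505075852))
0.231 24 (np.float64(0.03746514364296615), np.float64(0.052152631695723484), np.float64(-0.004630298415404967))
0.239 26 (np.float64(0.033212433178714), np.float64(0.05012492651111659), np.float64(-0.005480920600318864))
0.247 29 (np.float64(0.03245891487176506), np.float64(0.04954384194625043), np.float64(-0.0027654273044488624))
0.255 0 
0.263 0
```

Request:
play_rows:
  xyz:
    - [0,-2,0]
    - [0,-4,5]
    - [0,-4,25]
    - [0,-4,50]
    - [0,-4,75]
    - [0,-4,86]
    - [0,-4,86]
    - [0,-4,86]
    - [0,-4,86]
    - [0,-4,86]
  rot:
    - [0,0,-0.1]
    - [0,0,-0.2035]
    - [0,0,-0.2035]
    - [0,0,-0.2035]
    - [0,0,-0.2035]
    - [0,0,-0.2035]
    - [0,0,-0.2035]
    - [0,0,-0.2035]
    - [0,0,-0.2035]
    - [0,0,-0.2035]
  grip: [0.5,0.5,0.5,0.5,0.5,0.5,0.45,0.4,0.35,0.35]

```text
time_s: 10.5
eef_pos: [0.5653, 0.0519, 0.2465]
eef_rot: [0.001, 0.129, 0.992, 0.0]
wrist_force: [-0.3, 0.4, 0.2]
opening: 0.349
grasp_force: 0.0
```

```bash
python3 - <<'E'
from h import *
q=p+.045*d; to([q[0],q[1],.246],75.6)
s=cam("side");beam(s)
A=cv2.resize(s["color"][100:220,160:310],None,fx=5,fy=5);cv2.imwrite("pics/a5.png",A[:,:,::-1])
E
```

```text
delta tool mm [-0.6  1.6  0.5]
tool y at 75.14 rot z -0.0081
t 10.5 F [-0.32  0.36  0.23] R z [ 1.2e-03 -1.0e-04 -1.0e+00]
beam tilt -0.1601 z at pivot 0.1906 n 271 | poise y 0.0676 689
```

View pics/a5.png

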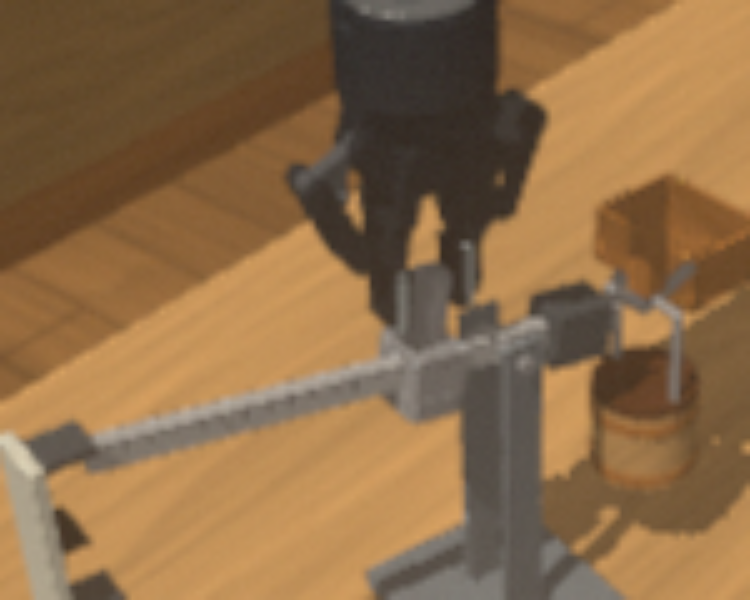

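The fingers bracket the poise grip, which shows at (428,300) between fingers at (390,290) and (465,270), with nothing touching. I'll push it outward along the beam's slope.

Request:
play_rows:
  xyz:
    - [0,5,-1]
    - [0,13,-2]
    - [0,21,-3]
    - [0,30,-4.5]
    - [0,39,-6]
    - [0,48,-7]
    - [0,57,-8.5]
    - [0,65,-10]
    - [0,72,-11]
    - [0,72,-11]
  rot:
    - [0,0,-0.008]
    - [0,0,-0.008]
    - [0,0,-0.008]
    - [0,0,-0.008]
    - [0,0,-0.008]
    - [0,0,-0.008]
    - [0,0,-0.008]
    - [0,0,-0.008]
    - [0,0,-0.008]
    - [0,0,-0.008]
  grip: [0.35,0.35,0.35,0.35,0.35,0.35,0.35,0.35,0.35,0.35]

```text
time_s: 11.8
eef_pos: [0.5838, 0.1224, 0.2571]
eef_rot: [0.0, 0.125, 0.992, 0.0]
wrist_force: [-0.6, -0.0, -0.5]
opening: 0.351
grasp_force: 0.0
```

```bash
cat >> h.py <<'E'
def poise(c):
    x,y,z=frame(c); k=(abs(x+.004)<.027)&(abs(x+.004)>.009)&(y>.03)&(y<.215)&(z>.14)&(z<.235)
    # block flank: |x| beyond the bar, off the cheeks
    if k.any(): print("block y",np.percentile(y[k],[2,50,98]).round(4),k.sum())
    e,_=pose(); print("tcp y",((e[:2]-p)@d).round(4),"x",((e[:2]-p)@n).round(4),"z",e[2].round(4))
E
python3 - <<'E'
from h import *
s=cam("side");beam(s);poise(s);o=readout.get_obs();print(o["wrist_force"].round(2),o["time_s"])
cv2.imwrite("pics/a6.png",cv2.resize(s["color"][100:220,160:310],None,fx=5,fy=5)[:,:,::-1])
E
```

```text
beam tilt -0.0644 z at pivot 0.205 n 254 | poise y 0.1184 720
block y [0.1047 0.1231 0.1362] 182
tcp y 0.1159 x -0.0001 z 0.2571
[-0.16 -0.53 -0.14] 11.85
```

View pics/a6.png

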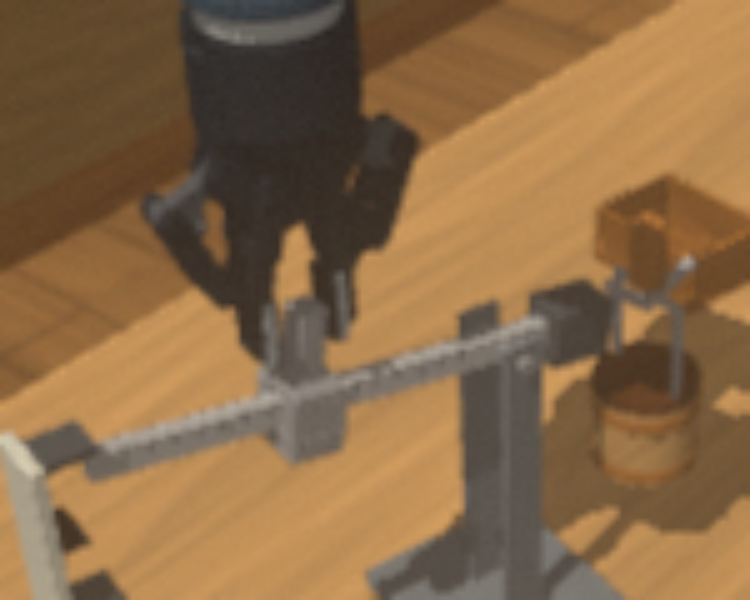

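The poise now sits further out, around (305,370), and the tip has only just come off its upper stop. I'll back the finger off and measure the tilt near the tip.

Request:
play_rows:
  xyz:
    - [0,-4,0]
    - [0,-7,0]
    - [0,-7,0]
    - [0,-7,0]
    - [0,-7,0]
    - [0,-7,0]
    - [0,-7,0]
    - [0,-7,0]
    - [0,-7,0]
    - [0,-7,0]
  rot:
    - [0,0,0]
    - [0,0,0]
    - [0,0,0]
    - [0,0,0]
    - [0,0,0]
    - [0,0,0]
    - [0,0,0]
    - [0,0,0]
    - [0,0,0]
    - [0,0,0]
  grip: [0.35,0.35,0.35,0.35,0.35,0.35,0.35,0.35,0.35,0.35]

```text
time_s: 13.1
eef_pos: [0.5817, 0.1148, 0.2568]
eef_rot: [0.0, 0.125, 0.992, 0.0]
wrist_force: [-0.5, 0.6, -0.7]
opening: 0.35
grasp_force: 0.0
```

```bash
cat >> h.py <<'E'
def tip(c):
    x,y,z=frame(c); k=(abs(x+.004)<.012)&(y>.165)&(y<.226)&(z>.14)&(z<.245); l=np.polyfit(y[k],z[k],1)
    for _ in range(3):
        r=z-np.polyval(l,y); j=k&(abs(r)<.012); l=np.polyfit(y[j],z[j],1)
    zt=np.polyval(l,.215); print("tip z",zt.round(4),"tilt",((.1928-zt)/.215).round(4),"slope",-l[0].round(4),j.sum())
E
python3 - <<'E'
from h import *
tip(dict(np.load("side0.npz")));tip(dict(np.load("s2.npz")))
s=cam("side");tip(s);poise(s)
E
```

```text
tip z 0.1604 tilt 0.1508 slope 0.156 184
tip z 0.1605 tilt 0.1504 slope 0.1539 183
tip z 0.2111 tilt -0.0849 slope -0.0994 186
block y [0.105  0.1231 0.1354] 180
tcp y 0.1083 x -0.0003 z 0.2568
```

Request:
play_rows:
  xyz:
    - [0,0,0]
    - [0,0,0]
    - [0,0,0]
    - [0,0,0]
    - [0,0,0]
    - [0,0,0]
    - [0,0,0]
    - [0,0,0]
    - [0,0,0]
    - [0,0,0]
  rot:
    - [0,0,0]
    - [0,0,0]
    - [0,0,0]
    - [0,0,0]
    - [0,0,0]
    - [0,0,0]
    - [0,0,0]
    - [0,0,0]
    - [0,0,0]
    - [0,0,0]
  grip: [0.35,0.35,0.35,0.35,0.35,0.35,0.35,0.35,0.35,0.35]

```text
time_s: 14.4
eef_pos: [0.5817, 0.1148, 0.2568]
eef_rot: [0.0, 0.125, 0.992, -0.0]
wrist_force: [0.2, 0.3, -0.6]
opening: 0.354
grasp_force: 0.0
```

```bash
python3 - <<'E'
from h import *
for _ in range(4): s=cam("side");tip(s)
poise(s); x,y,z=frame(s)
k=(abs(x+.004)<.02)&(y>.09)&(y<.15)
for a in np.arange(.21,.265,.008):
    j=k&(z>a)&(z<a+.008); print(a.round(3),np.sort(y[j]).round(3)[[0,-1]] if j.any() else "")
E
```

```text
tip z 0.2111 tilt -0.0851 slope -0.0976 187
tip z 0.2109 tilt -0.0842 slope -0.0859 186
tip z 0.2111 tilt -0.085 slope -0.094 187
tip z 0.2112 tilt -0.0856 slope -0.1062 186
block y [0.1048 0.1235 0.1361] 187
tcp y 0.1083 x -0.0003 z 0.2568
0.21 [0.103 0.149]
0.218 [0.112 0.126]
0.226 [0.111 0.125]
0.234 [0.092 0.131]
0.242 [0.09  0.138]
0.25 [0.091 0.138]
0.258 [0.091 0.139]
```

It has settled at −0.085 rad, so about 14 mm more is needed. I'll lower the tips a little, push 10 mm past the last contact, and back off.

Request:
play_rows:
  xyz:
    - [0,0,7]
    - [0,3,12]
    - [0,7,12]
    - [0,10,12]
    - [0,13,12]
    - [0,16,12]
    - [0,18,12]
    - [0,18,12]
    - [0,14,12]
    - [0,10,12]
  rot:
    - [0,0,0]
    - [0,0,0]
    - [0,0,0]
    - [0,0,0]
    - [0,0,0]
    - [0,0,0]
    - [0,0,0]
    - [0,0,0]
    - [0,0,0]
    - [0,0,0]
  grip: [0.35,0.35,0.35,0.35,0.35,0.35,0.35,0.35,0.35,0.35]

```text
time_s: 15.85
eef_pos: [0.5842, 0.1243, 0.245]
eef_rot: [0.0, 0.125, 0.992, 0.0]
wrist_force: [-0.2, -0.5, 0.9]
opening: 0.349
grasp_force: 0.0
```

Request:
play_rows:
  xyz:
    - [0,0,0]
    - [0,0,0]
    - [0,0,0]
    - [0,0,0]
    - [0,0,0]
    - [0,0,0]
    - [0,0,0]
    - [0,0,0]
    - [0,0,0]
    - [0,0,0]
  rot:
    - [0,0,0]
    - [0,0,0]
    - [0,0,0]
    - [0,0,0]
    - [0,0,0]
    - [0,0,0]
    - [0,0,0]
    - [0,0,0]
    - [0,0,0]
    - [0,0,0]
  grip: [0.35,0.35,0.35,0.35,0.35,0.35,0.35,0.35,0.35,0.35]

```text
time_s: 17.1
eef_pos: [0.5842, 0.1245, 0.2448]
eef_rot: [0.0, 0.125, 0.992, 0.0]
wrist_force: [0.1, 0.2, 0.4]
opening: 0.347
grasp_force: 0.0
```

```bash
python3 - <<'E'
from h import *
for _ in range(4): s=cam("side");tip(s)
poise(s)
E
```

```text
tip z 0.2037 tilt -0.0505 slope -0.0636 184
tip z 0.2036 tilt -0.0504 slope -0.073 185
tip z 0.2035 tilt -0.0498 slope -0.0581 184
tip z 0.2035 tilt -0.05 slope -0.0613 186
block y [0.1048 0.1278 0.1412] 183
tcp y 0.1183 x -0.0003 z 0.2448
```

Request:
play_rows:
  xyz:
    - [0,3,0]
    - [0,6,0]
    - [0,8,0]
    - [0,10,0]
    - [0,12,0]
    - [0,14,0]
    - [0,15.5,0]
    - [0,15.5,0]
    - [0,11,0]
    - [0,7,0]
  rot:
    - [0,0,0]
    - [0,0,0]
    - [0,0,0]
    - [0,0,0]
    - [0,0,0]
    - [0,0,0]
    - [0,0,0]
    - [0,0,0]
    - [0,0,0]
    - [0,0,0]
  grip: [0.35,0.35,0.35,0.35,0.35,0.35,0.35,0.35,0.35,0.35]

```text
time_s: 18.55
eef_pos: [0.586, 0.1311, 0.245]
eef_rot: [0.0, 0.125, 0.992, 0.0]
wrist_force: [0.6, -0.6, -0.2]
opening: 0.35
grasp_force: 0.0
```

Request:
play_rows:
  xyz:
    - [0,0,0]
    - [0,0,0]
    - [0,0,0]
    - [0,0,0]
    - [0,0,0]
    - [0,0,0]
    - [0,0,0]
    - [0,0,0]
    - [0,0,0]
    - [0,0,0]
  rot:
    - [0,0,0]
    - [0,0,0]
    - [0,0,0]
    - [0,0,0]
    - [0,0,0]
    - [0,0,0]
    - [0,0,0]
    - [0,0,0]
    - [0,0,0]
    - [0,0,0]
  grip: [0.35,0.35,0.35,0.35,0.35,0.35,0.35,0.35,0.35,0.35]

```text
time_s: 19.8
eef_pos: [0.5859, 0.1312, 0.2448]
eef_rot: [-0.0, 0.125, 0.992, -0.0]
wrist_force: [0.7, -1.3, -0.4]
opening: 0.349
grasp_force: 0.0
```

```bash
python3 - <<'E'
from h import *
for _ in range(4): s=cam("side");tip(s)
poise(s)
cv2.imwrite("pics/a7.png",cv2.resize(s["color"][100:220,160:310],None,fx=5,fy=5)[:,:,::-1])
E
```

```text
tip z 0.1961 tilt -0.0154 slope -0.0204 184
tip z 0.196 tilt -0.0147 slope -0.0155 186
tip z 0.1962 tilt -0.0159 slope -0.0245 185
tip z 0.1963 tilt -0.0161 slope -0.0237 187
block y [0.1111 0.134  0.1466] 185
tcp y 0.1253 x -0.0003 z 0.2448
```

View pics/a7.png

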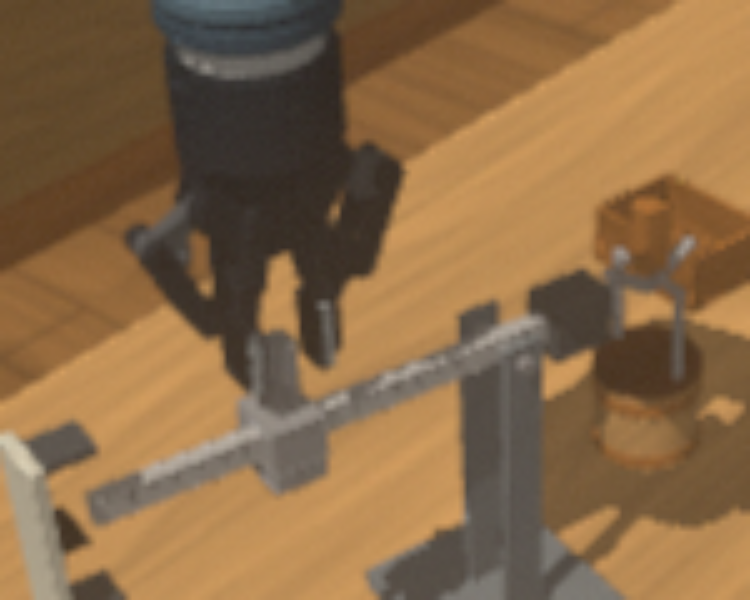

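The beam is close to level, with the tip at (97,505) and the pointer near (70,528). It needs about 2.6 mm more.

Request:
play_rows:
  xyz:
    - [0,3,0]
    - [0,6,0]
    - [0,8,0]
    - [0,9,0]
    - [0,10,0]
    - [0,11,0]
    - [0,11.6,0]
    - [0,11.6,0]
    - [0,9,0]
    - [0,4,0]
  rot:
    - [0,0,0]
    - [0,0,0]
    - [0,0,0]
    - [0,0,0]
    - [0,0,0]
    - [0,0,0]
    - [0,0,0]
    - [0,0,0]
    - [0,0,0]
    - [0,0,0]
  grip: [0.35,0.35,0.35,0.35,0.35,0.35,0.35,0.35,0.35,0.35]

```text
time_s: 21.25
eef_pos: [0.5869, 0.1351, 0.2449]
eef_rot: [0.0, 0.125, 0.992, 0.0]
wrist_force: [-0.5, -0.4, 0.2]
opening: 0.349
grasp_force: 0.0
```

Request:
play_rows:
  xyz:
    - [0,0,0]
    - [0,0,0]
    - [0,0,0]
    - [0,0,0]
    - [0,0,0]
    - [0,0,0]
    - [0,0,0]
    - [0,0,0]
    - [0,0,0]
    - [0,0,0]
  rot:
    - [0,0,0]
    - [0,0,0]
    - [0,0,0]
    - [0,0,0]
    - [0,0,0]
    - [0,0,0]
    - [0,0,0]
    - [0,0,0]
    - [0,0,0]
    - [0,0,0]
  grip: [0.35,0.35,0.35,0.35,0.35,0.35,0.35,0.35,0.35,0.35]

```text
time_s: 22.5
eef_pos: [0.5869, 0.1351, 0.2448]
eef_rot: [0.0, 0.125, 0.992, 0.0]
wrist_force: [-0.2, 1.1, -0.4]
opening: 0.353
grasp_force: 0.0
```

```bash
python3 - <<'E'
from h import *
for _ in range(4): s=cam("side");tip(s)
poise(s); np.savez("s8.npz",**s)
W=pts(s); y=(W[...,:2]-p)@d; x=(W[...,:2]-p)@n
g=cv2.cvtColor(s["color"],cv2.COLOR_RGB2GRAY)
# dark pixels in front of the gate plate: stops and pointer
k=(y>.228)&(y<.262)&(abs(x+.004)<.025)&(W[...,2]>.13)&(W[...,2]<.24)&(g<95)
v,u=np.nonzero(k); m,l,st,c=cv2.connectedComponentsWithStats(k.astype(np.uint8))
for i in range(1,m):
    if st[i,4]>3: q=l==i; print(st[i],"y",y[q].min().round(3),y[q].max().round(3),"z",W[q][:,2].min().round(4),W[q][:,2].mean().round(4),W[q][:,2].max().round(4),g[q].mean())
E
```

```text
tip z 0.1954 tilt -0.012 slope -0.0328 184
tip z 0.1953 tilt -0.0116 slope -0.0241 187
tip z 0.1954 tilt -0.012 slope -0.0221 186
tip z 0.1952 tilt -0.011 slope -0.0209 183
block y [0.1158 0.135  0.1475] 188
tcp y 0.1293 x -0.0003 z 0.2448
[166 185  13  10  72] y 0.232 0.257 z 0.2349 0.2378 0.2398 85.65277777777777
[171 202   7   8  33] y 0.244 0.258 z 0.1891 0.191 0.1963 63.57575757575758
[174 214  11  10  65] y 0.231 0.258 z 0.143 0.1458 0.1525 73.52307692307693
```

Request:
play_rows:
  xyz:
    - [0,3,0]
    - [0,5,0]
    - [0,6.5,0]
    - [0,7.5,0]
    - [0,8.5,0]
    - [0,9.5,0]
    - [0,10,0]
    - [0,10,0]
    - [0,7,0]
    - [0,3,0]
  rot:
    - [0,0,0]
    - [0,0,0]
    - [0,0,0]
    - [0,0,0]
    - [0,0,0]
    - [0,0,0]
    - [0,0,0]
    - [0,0,0]
    - [0,0,0]
    - [0,0,0]
  grip: [0.35,0.35,0.35,0.35,0.35,0.35,0.35,0.35,0.35,0.35]

```text
time_s: 23.95
eef_pos: [0.5877, 0.138, 0.245]
eef_rot: [0.0, 0.125, 0.992, 0.0]
wrist_force: [-0.3, 0.7, 0.1]
opening: 0.349
grasp_force: 0.0
```

Request:
play_rows:
  xyz:
    - [0,0,0]
    - [0,0,0]
    - [0,0,0]
    - [0,0,0]
    - [0,0,0]
    - [0,0,0]
    - [0,0,0]
    - [0,0,0]
    - [0,0,0]
    - [0,0,0]
  rot:
    - [0,0,0]
    - [0,0,0]
    - [0,0,0]
    - [0,0,0]
    - [0,0,0]
    - [0,0,0]
    - [0,0,0]
    - [0,0,0]
    - [0,0,0]
    - [0,0,0]
  grip: [0.35,0.35,0.35,0.35,0.35,0.35,0.35,0.35,0.35,0.35]

```text
time_s: 25.2
eef_pos: [0.5877, 0.138, 0.2448]
eef_rot: [0.0, 0.125, 0.992, -0.0]
wrist_force: [-0.1, 0.8, 0.7]
opening: 0.347
grasp_force: 0.0
```

```bash
python3 - <<'E'
from h import *
for _ in range(4): s=cam("side");tip(s)
poise(s)
E
```

```text
tip z 0.1919 tilt 0.0044 slope 0.0042 187
tip z 0.1919 tilt 0.0041 slope 0.0039 187
tip z 0.1922 tilt 0.0028 slope -0.0078 186
tip z 0.1922 tilt 0.0028 slope -0.0073 183
block y [0.1193 0.1379 0.1503] 188
tcp y 0.1323 x -0.0003 z 0.2448
```

The beam is level to within about 0.003 rad. I'll withdraw straight up and take a last look.

Request:
play_rows:
  xyz:
    - [0,0,-5]
    - [0,0,-15]
    - [0,0,-35]
    - [0,0,-60]
    - [0,0,-90]
    - [0,0,-120]
    - [0,0,-140]
    - [0,0,-150]
    - [0,0,-150]
    - [0,0,-150]
  rot:
    - [0,0,0]
    - [0,0,0]
    - [0,0,0]
    - [0,0,0]
    - [0,0,0]
    - [0,0,0]
    - [0,0,0]
    - [0,0,0]
    - [0,0,0]
    - [0,0,0]
  grip: [0.35,0.35,0.35,0.35,0.35,0.35,0.35,0.35,0.35,0.35]

```text
time_s: 26.65
eef_pos: [0.5873, 0.138, 0.3937]
eef_rot: [-0.001, 0.125, 0.992, -0.0]
wrist_force: [0.2, 0.2, -0.4]
opening: 0.351
grasp_force: 0.0
```

Request:
play_rows:
  xyz:
    - [0,0,0]
    - [0,0,0]
    - [0,0,0]
    - [0,0,0]
    - [0,0,0]
    - [0,0,0]
    - [0,0,0]
    - [0,0,0]
    - [0,0,0]
    - [0,0,0]
  rot:
    - [0,0,0]
    - [0,0,0]
    - [0,0,0]
    - [0,0,0]
    - [0,0,0]
    - [0,0,0]
    - [0,0,0]
    - [0,0,0]
    - [0,0,0]
    - [0,0,0]
  grip: [0.35,0.35,0.35,0.35,0.35,0.35,0.35,0.35,0.35,0.35]

```text
time_s: 27.9
eef_pos: [0.5877, 0.138, 0.3948]
eef_rot: [0.0, 0.125, 0.992, 0.0]
wrist_force: [0.4, 0.2, -0.3]
opening: 0.349
grasp_force: 0.0
```

```bash
python3 - <<'E'
from h import *
for _ in range(3): s=cam("side");tip(s)
cv2.imwrite("pics/a8.png",cv2.resize(s["color"][100:220,160:310],None,fx=5,fy=5)[:,:,::-1])
E
```

```text
tip z 0.192 tilt 0.0035 slope -0.0038 185
tip z 0.192 tilt 0.0038 slope -0.0017 184
tip z 0.1919 tilt 0.0041 slope -0.0007 188
```

View pics/a8.png

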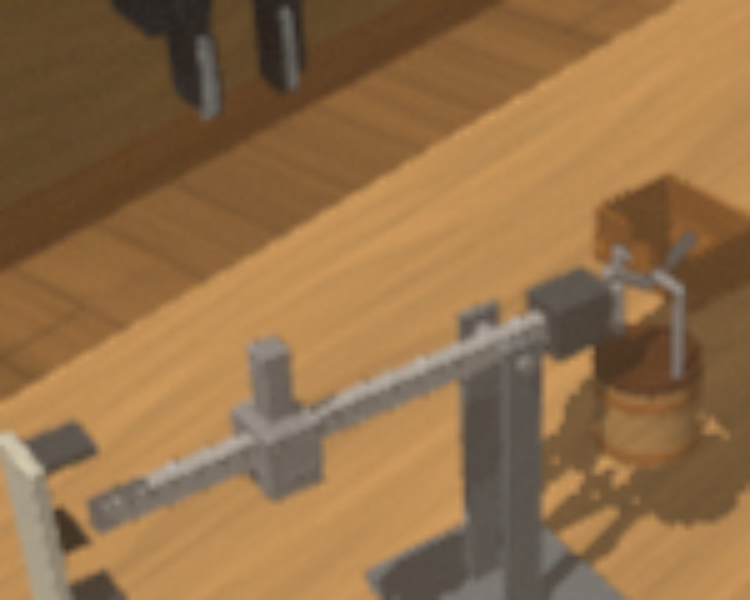

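The hand is clear, the canister hangs on the hook at (650,280), and the tip at (105,510) is in line with the pointer at (70,530). The beam is at rest.

```bash
python3 -c "
from bench import ctrl
print(ctrl.hand_in())"
```

```text
the job is handed in; nothing more can be done
None
```

The canister hangs by its bail on the hook, the poise is set so the beam floats level to within about 0.004 rad by camera, the hand is clear, and the job was handed in at about 28 s of the 67 s allowed; the hand-in returned no verdict.

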